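# Blood bank bench: put four swapped containers back on their own mats

## Robot

A 6-joint arm with a two-finger parallel gripper is mounted at the origin on the work surface. World frame = base frame: x ahead of the robot, y to its left, z up, the work surface at z = 0. Lengths are in m, angles in degrees, forces in N, time in s.
With the tool pointing down it reaches from about 0.375 to 0.9 m from the base axis. Payload 3.1 kg.
Tool frame: the origin (TCP) lies on the centre line of the jaws, within the pads' length; the fingertips stand 17 mm ahead of it and the grasp point (between the pads) lies 2 mm behind it; z points along the fingers, y is the line along which they close (so a half turn about z gives the same grasp; the last joint's range is limited). The gripper opens to 87 mm and grips with 3 to 60 N. Pads are 19 mm wide; open, the fingers measure 117 mm over their backs; the gripper's body (75 mm by 190 mm) begins 51 mm behind the grasp point.
Start: joints at [61.392, 30.224, 82.088, -0, 67.689, -10.227], TCP at [0.197, 0.593, 0.24] pointing down, gripper open.
Joint ranges: [-176.69, 176.69], [-43.24, 126.21], [12.49, 139.97], [-82, 262], [0, 151.66], [-163.58, 163.58]. Speed limits (degrees/s): [159.86, 159.86, 180, 180, 180, 180].

## Interface

Orientations are given as a 3x3 rotation matrix whose columns are the frame's x, y, z axes.
In Python, from rig import bot, imaging, finder gives the robot as it stands. The module is installed in compiled form; this text tells all that it offers.
- The arm moves only by the tool play_rows, never from a script. Its argument "motion" is a list that holds one entry, the list of rows, each a list of 6 numbers: the shift along the tool's x, y, z in shares of 1 m (1.0 is 1 m), then the turn, a rotation vector about the tool's x, y, z in parts of the range, where 1.0 means 180 degrees. In form: [[[dx, dy, dz, wx, wy, wz], ...]]. A call has 1 to 8 rows; each row is the pose to reach, as a shift and turn from the pose commanded when the call began, along the tool's axes at that moment; what a row does not reach only later rows make up. A row lasts 1/12 s, in which the tool goes at most 41.7 mm and 7.16 degrees, less where a joint would pass 70% of its speed; a pose out of reach is approached as far as the arm can. Shift and turn numbers lie between -1 and 1, and a call with a number outside is refused. A call with a gripper value outside its range is refused whole. "fingers" is the finger opening in m, from 0 to 0.087, set as the call begins (left out, the last holds). The fingers move at their own pace and stop on an object; the grip force is fixed at half the most. Time passes only in rows, so rows that repeat a pose let the fingers close. It gives the time, the measured TCP pose, the force, the opening and the grip force at its end, in the units of the state.
- bot.read_state(): the state, without advancing time (a new reading comes with each control period).
- imaging.capture(name): name is "side" or "top" or "wrist"; returns a dict with "frame" (420x560x3 uint8, red, green, blue), "camera_matrix" (3x3 intrinsics, pixels), "R" (3x3) and "t" (3): a world point X has camera coordinates R X + t. Camera axes: x right, y down, z forward; pixel columns grow to the right and rows downward; lengths in m; the calibration is good to about 2 mm. A picture is of the moment at which its call begins. There is no depth.
- bot.hand_in(): hands the job in; it is judged then, once.
Trained networks look in the newest picture that a camera, given by its name, has taken for a name from the list of things; names that differ only in an ending like _2 or _b are one class to them, and where a whole thing is asked for, a point or a joint stands for the part that bears it (a point fixed in the world has none). Each returns a list of dicts, best first, with "confidence" (0 to 1); they miss things now and then, are a little off and sometimes report something else, mostly with a low value. They report only what shows in the picture. A call takes as long as a camera call. They do not tell look-alikes from the thing itself.
- finder.recognise(camera, name): "at" ([x, y, z] in m, in world coordinates, good to about 4 mm: the middle of the surface that is visible of it).
- finder.outline_of(camera, name): "pixels" (420x560 bool, what is visible of it).
The state is a dict: "time_s": time; "joint_positions": joint angles; "qvel": joint speeds; "tau": joint torques, N m; "position": TCP position; "tcp_rot": TCP orientation; "force": force on the tool from outside, world axes, zero at the start; "moment": the same for the moment, N m; "opening": opening from 0.0 (shut) to 1.0 (fully open); "grasp_force": force on a finger pad.
Only numpy, scipy, OpenCV 4.12 (cv2) and the standard library are available. Lean on these libraries where they do the work, as an engineer would, in place of code of your own. Each camera call takes 0.05 s, during which the arm holds its last target. There are 200 camera calls.

## Task

The four containers on this laboratory bench stand on one another's mats: put each back upright on the mat of its own shape and size (steel pot on the large round mat, small amber vial on the small round one, square bottle on the square one, slide box on the oblong one), centred and squared up with the mat. The empty white tray is free for parking one on the way; for hygiene, no container may ever stand on the bare bench. Leave the rack of sample tubes where it is.

Things in the scene. Friction and masses are not known exactly. Their poses are not given: they have to be found in the camera images.
- pot: Round stainless steel pot with a closed lid and a small dark knob on top: diameter 60 mm (lid rim 62 mm, from 64 to 70 mm up), 80 mm tall with the knob, 150 to 310 g. Origin: centre of its underside; z up. Starts on the square or the oblong mat.
- vial: Small round amber glass vial with a black cap: diameter 36 mm up to 50 mm, shoulder, then cap of diameter 25 mm; 75 mm tall, 65 to 110 g. Origin: centre of its underside; z up. Starts on the square or the oblong mat.
- bottle: White plastic reagent bottle with a square body 50 x 50 mm, straight up to 68 mm, then neck and round grey cap of diameter 30 mm; 92 mm tall, 140 to 280 g. Origin: centre of its underside; z up, x and y along the sides of the square. Starts on the large or the small round mat.
- slidebox: Closed oblong grey plastic box for microscope slides, with a white blank label on top: 90 mm (along its x) x 36 mm (along its y) x 45 mm tall, 100 to 200 g. Origin: centre of its underside; z up. Starts on the large or the small round mat, overhanging the small one.
- mat_large_round: Dark rubber mat, round, diameter 104 mm: home of the pot. Fixed to the bench, 6 mm thick (top at z = 6 mm), flat, no rim; a paler patch in its middle shows the footprint of its container. Origin: centre of its underside, on the bench; z up.
- mat_small_round: Dark rubber mat, round, diameter 76 mm: home of the vial. Fixed to the bench, 6 mm thick (top at z = 6 mm), flat, no rim; a paler patch in its middle shows the footprint of its container. Origin: centre of its underside, on the bench; z up.
- mat_square: Dark rubber mat, square, 86 x 86 mm, sides along its x and y: home of the bottle (any quarter turn will do). Fixed to the bench, 6 mm thick (top at z = 6 mm), flat, no rim; a paler patch in its middle shows the footprint of its container. Origin: centre of its underside, on the bench; z up.
- mat_oblong: Dark rubber mat, oblong, 124 mm (along its x) x 70 mm (along its y): home of the slide box (either way round), long side along long side. Fixed to the bench, 6 mm thick (top at z = 6 mm), flat, no rim; a paler patch in its middle shows the footprint of its container. Origin: centre of its underside, on the bench; z up.
- tray: Empty white shallow tray, 140 x 140 mm outside, walls 4 mm thick and 14 mm high, open above, fixed to the bench: the free spot for parking. Its inner floor is 6 mm above the bench. Origin: centre of its underside, on the bench; z up, x and y along its sides.
- tube_rack: Bystander: yellow rack of capped sample tubes, 190 mm (along its x) x 76 mm (along its y), 84 mm tall with the tubes, loose, 0.7 kg; stands on the robot's right (-y) at the far side. Origin: centre of its underside. To be left alone. (Also on the bench, fixed, not listed: a steel cup with white sticks, 150 mm tall, far left near x 0.66, y 0.36, and a flat round magnifier near x 0.83, y 0.26.)
Not all that is in view belongs to the job. Leave any purple look-alike of the mat_square alone.

How it is judged (in metres and radians):
At the end, for the whole second after the job is handed in: Each container stands on its own mat: upright (within 0.1 rad), its centre within 14 mm of the mat's centre, resting on the mat; the slide box and the bottle squared up with their mats within 0.2 rad (bottle: any quarter turn; box: either way round); all released and at rest (horizontal distance between pot and mat_large_round below 0.014 m and z of pot in the frame of mat_large_round between 0.003 and 0.01 m and angle between each of pot, vial, bottle, slidebox's own z axis and vertical below 0.1 rad and linear speed of each of pot, vial, bottle, slidebox below 0.02 m/s and angular speed of each of pot, vial, bottle, slidebox below 0.2 rad/s and horizontal distance between vial and mat_small_round below 0.014 m and z of vial in the frame of mat_small_round between 0.003 and 0.01 m and horizontal distance between bottle and mat_square below 0.014 m and z of bottle in the frame of mat_square between 0.003 and 0.01 m and horizontal distance between slidebox and mat_oblong below 0.014 m and z of slidebox in the frame of mat_oblong between 0.003 and 0.01 m and angle between the x axis of slidebox and the x axis of mat_oblong, either way round below 0.2 rad and (angle between the x axis of bottle and the x axis of mat_square, either way round below 0.2 rad or angle between the x axis of bottle and the y axis of mat_square, either way round below 0.2 rad)); the robot touches nothing.
It fails at once if a container stands or lies on the bare bench (height (world z) of any of pot, vial, bottle, slidebox below 0.002 m).
It fails at once if a container is tipped over (angle between any of pot, vial, bottle, slidebox's own z axis and vertical above 0.9 rad).
It fails at once if the tube rack is moved by more than 20 mm (distance of tube_rack from where it was at the start of the episode above 0.02 m).
It also fails if it takes over 147 s, if anything falls off the work surface, if the arm or the gripper's body presses on something with over 40 N, if the wrist force passes 120 N, or if a joint passes its speed limit or range.

## Working session

There is one attempt and no reset: what is moved stays moved. The work goes in short steps, Python scripts to look and compute and a tool call to move; the robot and the scene stay as the last step left them, time stands still between calls to the robot, and variables do not carry over. Pictures are saved under pics/ and viewed, at most 14 in all, crops included, and the job is handed in when it is done.

Besides the shell and the picture viewer there is one more tool, called as name(argument=value, ...) on one line, values as JSON. play_rows: Moves the arm, as the interface text tells. Its arguments: {"type":"object","properties":{"motion":{"type":"array"},"fingers":{"type":"number"}},"required":["motion"]}

```bash
mkdir -p pics
python3 - <<'E'
from rig import bot, imaging, finder
import cv2, numpy as np
s=bot.read_state(); print(s['time_s'],s['position'],np.round(s['tcp_rot'],3).tolist(),s['force'],s['opening'])
for c in ['top','side']:
    d=imaging.capture(c); cv2.imwrite(f'pics/{c}0.png',d['frame'][:,:,::-1])
    print(c,d['camera_matrix'].tolist(),np.round(d['R'],4).tolist(),d['t'])
    for n in ['pot','vial','bottle','slidebox','mat_large_round','mat_small_round','mat_square','mat_oblong','tray','tube_rack']:
        print(n,[(np.round(r['at'],3).tolist(),round(r['confidence'],2)) for r in finder.recognise(c,n)][:4])
E
```

```text
0.0 [0.19669952 0.59248814 0.2385631 ] [[-0.949, 0.315, -0.001], [0.315, 0.949, -0.002], [0.0, -0.002, -1.0]] [-0.82422032  0.65493926 -0.13298289] 0.9973614656021591
top [[507.45119785442256, 0.0, 282.37569172400555], [0.0, 507.45119785442256, 201.41265722158357], [0.0, 0.0, 1.0]] [[0.0056, -1.0, 0.0081], [-0.9855, -0.0069, -0.1694], [0.1694, -0.007, -0.9855]] [-0.08497096  0.61216979  0.99242488]
pot []
vial [([0.441, -0.025, 0.06], 0.51)]
bottle [([0.632, -0.12, 0.074], 0.67)]
slidebox [([0.46, -0.209, 0.05], 0.59), ([0.628, -0.119, 0.074], 0.36)]
mat_large_round [([0.634, -0.122, 0.006], 0.75)]
mat_small_round [([0.46, -0.198, 0.006], 0.79), ([0.448, 0.205, 0.004], 0.49)]
mat_square [([0.795, 0.063, 0.005], 0.62)]
mat_oblong [([0.432, -0.02, 0.008], 0.77)]
tray [([0.448, 0.205, 0.008], 0.95)]
tube_rack [([0.67, -0.357, 0.055], 0.84)]
side [[533.6493252464358, 0.0, 281.71060840984296], [0.0, 533.6493252464358, 208.78874424596702], [0.0, 0.0, 1.0]] [[-0.8883, -0.4591, 0.0143], [-0.3327, 0.6216, -0.7092], [0.3167, -0.6347, -0.7049]] [0.52482929 0.26955447 0.9138486 ]
pot [([0.654, 0.124, 0.071], 0.73)]
vial [([0.433, -0.011, 0.058], 0.67)]
bottle [([0.632, -0.104, 0.061], 0.74)]
slidebox [([0.453, -0.194, 0.048], 0.97)]
mat_large_round [([0.625, -0.099, 0.004], 0.65)]
mat_small_round [([0.463, -0.187, 0.011], 0.73)]
mat_square [([0.636, 0.131, 0.008], 0.91), ([0.79, 0.066, 0.005], 0.62)]
mat_oblong [([0.419, -0.006, 0.008], 0.97), ([0.674, -0.336, 0.058], 0.27)]
tray [([0.448, 0.212, 0.002], 0.67), ([0.434, -0.009, 0.054], 0.33)]
tube_rack [([0.675, -0.335, 0.058], 0.57), ([0.633, 0.132, 0.008], 0.29)]
```

View pics/top0.png

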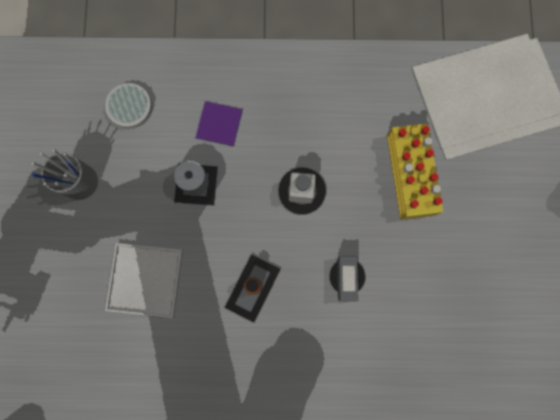

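View pics/side0.png

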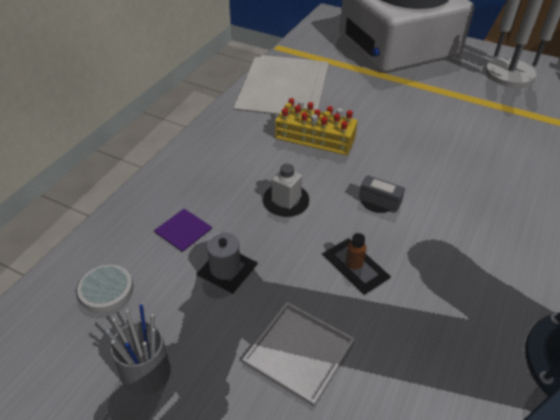

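The top view shows the pot (190,178) on the square mat (196,185), the bottle on the large round mat (302,190), the vial on the oblong mat (253,288) and the slide box on the small round mat (348,277). The tray is at (144,280).

Candidates for mat_square are the black one at (196,185) and the purple one at (219,123). The black one fits the description, so I'll leave the purple one alone. Next I'll fit the shape models to the outlines.

```bash
cat > h.py <<'E'
from rig import bot, imaging, finder
import cv2, numpy as np
from scipy.optimize import minimize
a=np.linspace(0,2*np.pi,40,endpoint=False); C=np.c_[np.cos(a),np.sin(a)]
def box(x,y): return np.array([[x,y],[-x,y],[-x,-y],[x,-y]])/2.
def prism(l): return np.vstack([np.c_[p,np.full(len(p),z)] for p,z in l])
Q=lambda p,*zs:[(p,z) for z in zs]
M={'pot':prism(Q(C*.03,0,.064)+Q(C*.031,.064,.07)+Q(C*.006,.08)),
'vial':prism(Q(C*.018,0,.05)+Q(C*.0125,.055,.075)),
'bottle':prism(Q(box(.05,.05),0,.068)+Q(C*.015,.078,.092)),
'slidebox':prism(Q(box(.09,.036),0,.045)),
'mat_large_round':prism(Q(C*.052,0,.006)),'mat_small_round':prism(Q(C*.038,0,.006)),
'mat_square':prism(Q(box(.086,.086),0,.006)),'mat_oblong':prism(Q(box(.124,.07),0,.006)),
'tray':prism(Q(box(.14,.14),0,.014))}
ON={'mat_large_round':'bottle','mat_small_round':'slidebox','mat_square':'pot','mat_oblong':'vial'}
def proj(d,P):
    c=P@d['R'].T+d['t']; c=c@d['camera_matrix'].T; return c[:,:2]/c[:,2:]
def place(n,p,z):
    c,s=np.cos(p[2]),np.sin(p[2]); P=M[n].copy(); P[:,:2]=P[:,:2]@np.array([[c,s],[-s,c]])+p[:2]; P[:,2]+=z; return P
def sil(d,n,p,z,k=4):  # antialiased silhouette
    uv=proj(d,place(n,p,z)); h=cv2.convexHull(np.float32(uv))
    m=np.zeros((420,560),np.uint8); cv2.fillConvexPoly(m,np.int32(np.round(h*256)),255,cv2.LINE_AA,8); return m/255.
def outline(cam,d,n,p,z):
    best=None;bs=0; s=sil(d,n,p,z)
    for o in finder.outline_of(cam,n):
        m=o['pixels'].astype(float); iou=np.minimum(m,s).sum()/np.maximum(m,s).sum()
        if iou>bs: bs,best=iou,m
    return best,bs
def fit(obs,n,p0,z):  # obs: list of (d,mask,ignore)
    def f(q):
        p=[p0[0]+q[0]/100,p0[1]+q[1]/100,p0[2]+q[2]/3]; e=0
        for d,m,ig in obs: e+=(np.abs(sil(d,n,p,z)-m)*(1-ig)).sum()
        return e/100
    best=min((minimize(f,[i,j,k],method='Nelder-Mead',options=dict(xatol=.005,fatol=.001,initial_simplex=np.array([[i,j,k],[i+1,j,k],[i,j+1,k],[i,j,k+.6]]))) for i in(-.3,.5) for j in(-.3,.5) for k in (-.5,0,.5)),key=lambda r:r.fun)
    q=best.x; return np.array([p0[0]+q[0]/100,p0[1]+q[1]/100,p0[2]+q[2]/3]),best.fun
E
cat > m.py <<'E'
from h import *
G={'pot':(.645,.13,0),'vial':(.43,-.02,0),'bottle':(.63,-.115,0),'slidebox':(.455,-.2,0.),'mat_large_round':(.63,-.115,0),'mat_small_round':(.46,-.195,0),'mat_square':(.638,.128,0),'mat_oblong':(.43,-.015,-.5),'tray':(.448,.208,0)}
D={c:imaging.capture(c) for c in ['top','side']}
K={}
for n,g in G.items():
    z=.006 if n in ON.values() else 0; obs=[]
    for c,d in D.items():
        m,i=outline(c,d,n,g,z)
        if m is None: print(n,c,'none'); continue
        K[c,n]=m
        ig=np.zeros((420,560))
        if n in ON: 
            k=K.get((c,ON[n])); s=sil(d,ON[n],G[ON[n]],.006) if k is None else k
            ig=(cv2.dilate(s,np.ones((3,3)))>.3).astype(float)
        obs.append((d,m,ig))
        p,e=fit(obs[-1:],n,g,z); print(n,c,round(i,2),np.round(p[:2],4),round(np.degrees(p[2]),1),round(e,2))
    if obs:
        p,e=fit(obs,n,g,z); G[n]=p; print('  ==',n,np.round(p[:2],4),round(np.degrees(p[2]),1),round(e,2))
np.save('G.npy',G,allow_pickle=True)
d=D['top']; im=cv2.resize(d['frame'][:,:,::-1],None,fx=3,fy=3,interpolation=cv2.INTER_CUBIC)
for n,p in G.items():
    h=cv2.convexHull(np.float32(proj(d,place(n,p,.006 if n in ON.values() else 0))))
    cv2.polylines(im,[np.int32(np.round(h*3+1))],True,(0,255,0) if n in ON.values() else (0,0,255),1)
cv2.imwrite('pics/fit.png',im[430:980,300:1100])
E
time python3 m.py
```

```text
pot top 0.33 [0.662  0.1091] 17.0 0.61
pot side 0.59 [0.6614 0.1089] 17.9 1.31
  == pot [0.6617 0.109 ] 0.1 1.94
vial top 0.44 [ 0.4409 -0.0234] -6.6 0.54
vial side 0.56 [ 0.4392 -0.0203] 6.1 0.66
  == vial [ 0.4401 -0.0219] 16.3 1.28
bottle top 0.55 [ 0.6436 -0.1209] -5.0 0.66
bottle side 0.65 [ 0.6423 -0.1182] 7.3 1.34
  == bottle [ 0.6439 -0.121 ] -2.2 2.49
slidebox top 0.44 [ 0.4571 -0.2163] 0.3 0.76
slidebox side 0.68 [ 0.4562 -0.2154] 1.6 1.14
  == slidebox [ 0.4568 -0.2162] 0.6 1.94
mat_large_round top 0.36 [ 0.6459 -0.1232] -10.7 1.36
mat_large_round side 0.4 [ 0.6446 -0.1232] 18.0 0.46
  == mat_large_round [ 0.645 -0.123] 18.0 1.83
mat_small_round top 0.11 [ 0.4638 -0.2188] 13.4 0.84
mat_small_round side 0.21 [ 0.4612 -0.219 ] 42.2 0.13
  == mat_small_round [ 0.4613 -0.2188] 12.9 0.98
mat_square top 0.2 [0.6576 0.1074] -4.0 0.43
mat_square side 0.27 [0.6577 0.1067] -4.1 0.62
  == mat_square [0.6576 0.107 ] -4.0 1.07
mat_oblong top 0.72 [ 0.4381 -0.0204] -25.8 1.36
mat_oblong side 0.66 [ 0.4353 -0.0201] -27.3 0.9
  == mat_oblong [ 0.4362 -0.0201] -26.9 2.54
tray top 0.9 [0.4525 0.2064] -5.7 2.14
tray side 0.91 [0.4506 0.2069] -4.9 1.87
  == tray [0.451  0.2068] -5.0 4.17
real	2m35.166s
user	1m16.546s
sys	1m10.949s
```

View pics/fit.png

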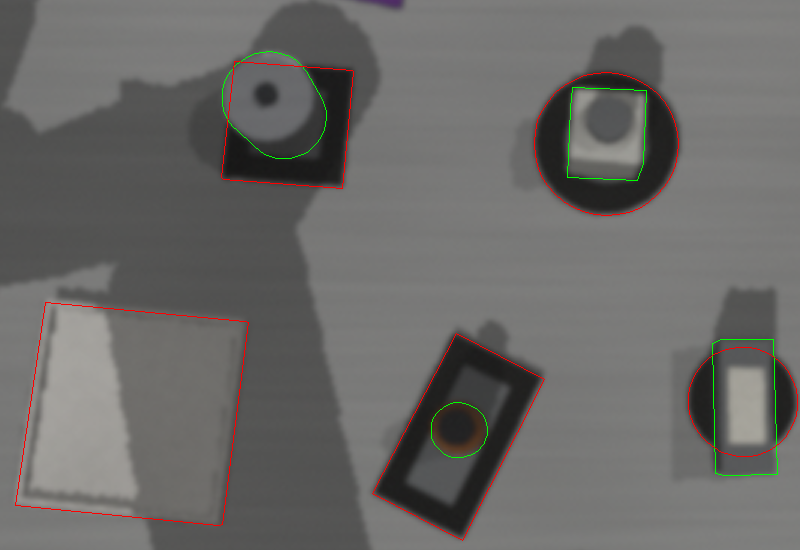

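```bash
cat > go.py <<'E'
# usage: go.py  x y z yawdeg(of closing axis)  -> deltas in tool frame
import sys, numpy as np
from rig import bot
from scipy.spatial.transform import Rotation as Rn
s=bot.read_state(); R=np.array(s['tcp_rot']); p=np.array(s['position'])
t=np.array([float(v) for v in sys.argv[1:4]]); y=np.radians(float(sys.argv[4]))
def T(y): Y=np.array([np.cos(y),np.sin(y),0]); Z=np.array([0,0,-1.]); return np.c_[np.cross(Y,Z),Y,Z]
for k in (0,np.pi):
    rv=Rn.from_matrix(R.T@T(y+k)).as_rotvec(degrees=True)
    print(np.round(R.T@(t-p),4).tolist(),np.round(rv,2).tolist())
print(s['time_s'],np.round(p,4),'j',np.round(s['joint_positions'],1),'yaw',np.degrees(np.arctan2(R[1,1],R[0,1])).round(1),'open',s['opening'],'gf',s['grasp_force'],np.round(s['force'],1))
E
python3 go.py .6617 .109 .2 80
```

```text
[-0.5936, -0.3129, 0.0396] [0.0, 0.0, -8.38]
[-0.5936, -0.3129, 0.0396] [0.0, -0.0, 171.62]
2.1 [0.197  0.5931 0.2396] j [ 61.4  30.2  82.1  -0.   67.7 -10.2] yaw 71.6 open 1.00114323575103 gf 0.0 [0.2 0.  0.7]
```

The red and green outlines match the mats, tray and containers in the crop: pot about (270,100), bottle (605,135), vial (460,430), box (745,405). I'll go to the pot first.

Careful with the scale: turns go in shares of 180 degrees. That gives: -14.4 degrees is -0.08.

play_rows(motion=[[[-0.594,-0.313,0,0,0,-0.08],[-0.594,-0.313,0,0,0,-0.08],[-0.594,-0.313,0,0,0,-0.08],[-0.594,-0.313,0,0,0,-0.08],[-0.594,-0.313,0,0,0,-0.08],[-0.594,-0.313,0,0,0,-0.08],[-0.594,-0.313,0,0,0,-0.08],[-0.594,-0.313,0,0,0,-0.08]]], fingers=0.087)

```text
time_s: 2.77
position: [0.4263, 0.3541, 0.2398]
tcp_rot: [[-0.998, 0.069, 0.0], [0.069, 0.998, 0.0], [-0.0, 0.0, -1.0]]
force: [-0.0, 0.6, -1.0]
opening: 1.0
grasp_force: 0.0
```

```bash
python3 go.py .6617 .109 .13 86
```

```text
[-0.2517, -0.2282, 0.1098] [0.02, 0.02, 0.02]
[-0.2517, -0.2282, 0.1098] [-0.04, 0.03, -179.98]
2.7667 [0.4263 0.3541 0.2398] j [ 28.2  24.7  92.4   0.   62.9 -57.9] yaw 86.0 open 0.9997105949397083 gf 0.0 [-0.   0.6 -1. ]
```

play_rows(motion=[[[-0.252,-0.228,0,0,0,0],[-0.252,-0.228,0,0,0,0],[-0.252,-0.228,0,0,0,0],[-0.252,-0.228,0,0,0,0],[-0.252,-0.228,0,0,0,0],[-0.252,-0.228,0,0,0,0],[-0.252,-0.228,0,0,0,0],[-0.252,-0.228,0,0,0,0]]])

```text
time_s: 3.43
position: [0.6574, 0.1135, 0.2396]
tcp_rot: [[-0.998, 0.07, 0.0], [0.07, 0.998, 0.0], [-0.0, 0.0, -1.0]]
force: [0.6, 0.5, 0.2]
opening: 0.999
grasp_force: 0.0
```

```bash
python3 go.py .6617 .109 .05 86
python3 - <<'E'
from h import *
d=imaging.capture('wrist'); cv2.imwrite('pics/w1.png',d['frame'][:,:,::-1])
G=np.load('G.npy',allow_pickle=True).item()
for n in ['pot','mat_square']:
    z=.006 if n=='pot' else 0
    m,i=outline('wrist',d,n,G[n],z)
    if m is None: print('none'); continue
    ig=np.zeros((420,560))
    if n!='pot': ig=(cv2.dilate(K,np.ones((3,3)))>.3)*1.
    else: K=m
    p,e=fit([(d,m,ig)],n,G[n],z); print(n,i,p,e)
E
```

```text
[-0.0046, -0.0043, 0.1896] [0.01, 0.0, -0.0]
[-0.0046, -0.0043, 0.1896] [0.0, -0.01, 180.0]
3.4333 [0.6574 0.1135 0.2396] j [  0.2  33.6  75.6   0.   70.9 -85.8] yaw 86.0 open 0.999193491477389 gf 0.0 [0.6 0.5 0.2]
pot 0.9269796981021917 [0.66031151 0.11015245 0.09350985] 2.1155686274509806
mat_square 0.4060943122249815 [ 0.65730139  0.10786772 -0.0739614 ] 2.308588235294118
```

play_rows(motion=[[[-0.004,-0.004,0.035,0,0,0],[-0.004,-0.004,0.07,0,0,0],[-0.004,-0.004,0.105,0,0,0],[-0.004,-0.004,0.135,0,0,0],[-0.004,-0.004,0.16,0,0,0],[-0.004,-0.004,0.18,0,0,0],[-0.004,-0.004,0.19,0,0,0],[-0.004,-0.004,0.19,0,0,0]]])

```text
time_s: 4.25
position: [0.6572, 0.1122, 0.047]
tcp_rot: [[-0.998, 0.068, -0.006], [0.068, 0.998, 0.0], [0.006, -0.0, -1.0]]
force: [0.1, -0.4, 0.3]
opening: 0.999
grasp_force: 0.0
```

play_rows(motion=[[[0,0,0,0,0,0],[0,0,0,0,0,0],[0,0,0,0,0,0],[0,0,0,0,0,0],[0,0,0,0,0,0],[0,0,0,0,0,0],[0,0,0,0,0,0],[0,0,0,0,0,0]]], fingers=0.03)

```text
time_s: 4.92
position: [0.6606, 0.1109, 0.0508]
tcp_rot: [[-0.998, 0.069, 0.002], [0.069, 0.998, -0.0], [-0.002, -0.0, -1.0]]
force: [-2.0, -1.4, 6.1]
opening: 0.677
grasp_force: 30.0
```

play_rows(motion=[[[0,0,-0.02,0,0,0],[0,0,-0.05,0,0,0],[0.01,0.004,-0.08,0,0,0],[0.045,0.017,-0.08,0,0,0],[0.083,0.031,-0.08,0,0,0],[0.121,0.045,-0.08,0,0,0],[0.159,0.06,-0.08,0,0,0],[0.195,0.073,-0.08,0,0,0]]])

```text
time_s: 5.58
position: [0.4678, 0.198, 0.1293]
tcp_rot: [[-0.998, 0.07, -0.002], [0.07, 0.998, 0.0], [0.002, 0.0, -1.0]]
force: [0.7, 1.8, -1.9]
opening: 0.682
grasp_force: 30.0
```

play_rows(motion=[[[0.016,0.006,0,0,0,0],[0.021,0.008,0.01,0,0,0],[0.021,0.008,0.035,0,0,0],[0.021,0.008,0.06,0,0,0],[0.021,0.008,0.071,0,0,0],[0.021,0.008,0.078,0,0,0],[0.021,0.008,0.079,0,0,0],[0.021,0.008,0.079,0,0,0]]])

```text
time_s: 6.25
position: [0.4496, 0.2068, 0.0503]
tcp_rot: [[-0.998, 0.07, -0.001], [0.07, 0.998, -0.0], [0.001, -0.0, -1.0]]
force: [0.1, 0.1, -2.0]
opening: 0.679
grasp_force: 30.0
```

```bash
python3 go.py .451 .2068 .0505 86
```

```text
[-0.0014, 0.0001, -0.0002] [-0.01, -0.07, 0.01]
[-0.0014, 0.0001, -0.0002] [0.11, -0.02, -179.99]
6.25 [0.4496 0.2068 0.0503] j [ 11.7  39.  108.7   0.   32.3 -74.3] yaw 86.0 open 0.6788580983325218 gf 29.96337051291448 [ 0.1  0.1 -2. ]
```

play_rows(motion=[[[0,0,0,0,0,0],[0,0,0,0,0,0],[0,0,0,0,0,0],[0,0,0,0,0,0],[0,0,-0.02,0,0,0],[0,0,-0.06,0,0,0],[0,0,-0.1,0,0,0],[0,0,-0.14,0,0,0]]], fingers=0.087)

```text
time_s: 6.92
position: [0.4495, 0.2067, 0.192]
tcp_rot: [[-0.998, 0.07, -0.001], [0.07, 0.998, -0.0], [0.001, -0.0, -1.0]]
force: [0.5, -0.8, -0.4]
opening: 0.996
grasp_force: 0.0
```

play_rows(motion=[[[-0.217,-0.313,0,0,0,0],[-0.217,-0.313,0,0,0,0],[-0.217,-0.313,0,0,0,0],[-0.217,-0.313,0,0,0,0],[-0.217,-0.313,0,0,0,0],[-0.217,-0.313,0,0,0,0],[-0.217,-0.313,0,0,0,0],[-0.217,-0.313,0,0,0,0]]])

```text
time_s: 7.58
position: [0.6211, -0.0815, 0.1907]
tcp_rot: [[-0.998, 0.07, 0.0], [0.07, 0.998, 0.0], [-0.0, 0.0, -1.0]]
force: [0.4, 0.2, -0.8]
opening: 0.999
grasp_force: 0.0
```

play_rows(motion=[[[-0.022,-0.033,0,0,0,0],[-0.0265,-0.038,-0.04,0,0,0],[-0.0265,-0.038,-0.04,0,0,0],[-0.0265,-0.038,-0.04,0,0,0]]])

```text
time_s: 7.92
position: [0.6459, -0.1208, 0.2324]
tcp_rot: [[-0.997, 0.071, 0.005], [0.071, 0.997, -0.001], [-0.005, -0.001, -1.0]]
force: [-0.2, 0.8, 0.7]
opening: 0.999
grasp_force: 0.0
```

```bash
python3 go.py .6439 -.121 .06 86
cat > w.py <<'E'
import sys
from h import *
d=imaging.capture('wrist'); cv2.imwrite('pics/'+sys.argv[1],d['frame'][:,:,::-1])
G=np.load('G.npy',allow_pickle=True).item(); K=None
for n in sys.argv[2:]:
    z=.006 if n in ON.values() else 0
    m,i=outline('wrist',d,n,G[n],z)
    if m is None: print(n,'none'); continue
    ig=np.zeros((420,560))
    if n in ON and K is not None: ig=(cv2.dilate(K,np.ones((3,3)))>.3)*1.
    else: K=m
    p,e=fit([(d,m,ig)],n,G[n],z); print(n,round(i,2),np.round(p[:2],4),np.degrees(p[2]).round(1),round(e,2))
E
python3 w.py w2.png bottle mat_large_round
```

```text
[0.0028, -0.0002, 0.1723] [-0.06, 0.27, -0.07]
[0.0028, -0.0002, 0.1723] [0.42, 0.1, 179.93]
7.9167 [ 0.6459 -0.1208  0.2324] j [ -20.3   33.1   77.8    0.    68.9 -106.3] yaw 85.9 open 0.9985793661957507 gf 0.0 [-0.2  0.8  0.7]
bottle 0.88 [ 0.6423 -0.1195] -6.2 3.68
mat_large_round 0.5 [ 0.6442 -0.1219] 13.4 2.04
```

Scaled: 1 degrees is 0.0056.

play_rows(motion=[[[0.002,0,0.035,0,0,0.0056],[0.002,0,0.07,0,0,0.0056],[0.002,0,0.105,0,0,0.0056],[0.002,0,0.13,0,0,0.0056],[0.002,0,0.15,0,0,0.0056],[0.002,0,0.165,0,0,0.0056],[0.002,0,0.172,0,0,0.0056],[0.002,0,0.172,0,0,0.0056]]])

```text
time_s: 8.73
position: [0.6402, -0.1176, 0.0565]
tcp_rot: [[-0.996, 0.086, -0.005], [0.086, 0.996, 0.002], [0.005, 0.001, -1.0]]
force: [1.0, 0.6, 0.3]
opening: 0.996
grasp_force: 0.0
```

play_rows(motion=[[[0,0,0,0,0,0],[0,0,0,0,0,0],[0,0,0,0,0,0],[0,0,0,0,0,0],[0,0,0,0,0,0],[0,0,0,0,0,0],[0,0,0,0,0,0],[0,0,0,0,0,0]]], fingers=0.02)

```text
time_s: 9.4
position: [0.6425, -0.1194, 0.059]
tcp_rot: [[-0.996, 0.087, 0.0], [0.087, 0.996, -0.0], [-0.001, -0.0, -1.0]]
force: [-0.1, 0.0, 2.6]
opening: 0.57
grasp_force: 30.0
```

```bash
python3 go.py .6576 .1073 .14 85.9
```

```text
[0.0046, 0.2271, -0.0811] [-0.02, 0.03, -0.88]
[0.0046, 0.2271, -0.0811] [0.05, 0.03, 179.12]
9.4 [ 0.6425 -0.1194  0.059 ] j [ -20.3   45.3   84.9   -0.    49.8 -105.3] yaw 85.0 open 0.5701856904915842 gf 29.998566806316376 [-0.1  0.   2.6]
```

Scaled: -0.9 degrees is -0.005.

play_rows(motion=[[[0,0,-0.02,0,0,0],[0,0,-0.05,0,0,0],[0,0.015,-0.07,0,0,-0.005],[0.001,0.05,-0.07,0,0,-0.005],[0.002,0.088,-0.07,0,0,-0.005],[0.003,0.126,-0.07,0,0,-0.005],[0.004,0.164,-0.07,0,0,-0.005],[0.004,0.2,-0.07,0,0,-0.005]]])

```text
time_s: 10.07
position: [0.6548, 0.0824, 0.1281]
tcp_rot: [[-0.997, 0.071, -0.002], [0.071, 0.997, 0.0], [0.002, 0.0, -1.0]]
force: [0.4, 0.5, -1.3]
opening: 0.572
grasp_force: 30.0
```

play_rows(motion=[[[0.001,0.018,0,0,0,0],[0.001,0.027,0.005,0,0,0],[0.001,0.027,0.025,0,0,0],[0.001,0.027,0.045,0,0,0],[0.001,0.027,0.058,0,0,0],[0.001,0.027,0.062,0,0,0],[0.001,0.027,0.062,0,0,0]]])

```text
time_s: 10.65
position: [0.6554, 0.1065, 0.0646]
tcp_rot: [[-0.997, 0.072, -0.004], [0.072, 0.997, -0.0], [0.004, -0.0, -1.0]]
force: [1.0, -1.3, -1.1]
opening: 0.571
grasp_force: 30.0
```

```bash
python3 go.py .6573 .1073 .0595 86
```

```text
[-0.0019, 0.0009, 0.0051] [-0.02, -0.23, -0.14]
[-0.0019, 0.0009, 0.0051] [-0.36, 0.04, 179.86]
10.65 [0.6554 0.1065 0.0646] j [ -0.4  45.6  82.9  -0.   51.8 -86.2] yaw 85.9 open 0.5709067039398479 gf 29.998436174355447 [ 1.  -1.3 -1.1]
```

play_rows(motion=[[[-0.001,0,0.003,0,0,0],[-0.001,0,0.006,0,0,0],[-0.001,0,0.007,0,0,0],[-0.001,0,0.007,0,0,0],[-0.001,0,0.007,0,0,0]]])

```text
time_s: 11.07
position: [0.6579, 0.1073, 0.0601]
tcp_rot: [[-0.997, 0.071, 0.001], [0.071, 0.997, -0.0], [-0.001, 0.0, -1.0]]
force: [-0.3, -0.4, -2.4]
opening: 0.571
grasp_force: 30.0
```

play_rows(motion=[[[0,0,0.001,0,0,0],[0,0,0.001,0,0,0],[0,0,0.001,0,0,0],[0,0,0.001,0,0,0],[0,0,-0.02,0,0,0],[0,0,-0.06,0,0,0],[0,0,-0.1,0,0,0],[0,0,-0.14,0,0,0]]], fingers=0.087)

```text
time_s: 11.73
position: [0.6571, 0.1074, 0.2007]
tcp_rot: [[-0.997, 0.071, -0.001], [0.071, 0.997, 0.0], [0.001, -0.0, -1.0]]
force: [0.8, 0.4, -0.4]
opening: 0.987
grasp_force: 0.0
```

play_rows(motion=[[[0.035,0.014,0,0,0,0],[0.073,0.028,0,0,0,0],[0.111,0.043,0,0,0,0],[0.149,0.058,0,0,0,0],[0.187,0.073,0,0,0,0],[0.208,0.081,0,0,0,0],[0.2145,0.084,0,0,0,0],[0.2145,0.084,0,0,0,0]]])

```text
time_s: 12.4
position: [0.448, 0.2072, 0.2]
tcp_rot: [[-0.998, 0.069, -0.0], [0.069, 0.998, -0.0], [0.0, -0.0, -1.0]]
force: [0.4, 0.1, -0.2]
opening: 0.999
grasp_force: 0.0
```

```bash
python3 - <<'E'
from h import *
G=np.load('G.npy',allow_pickle=True).item(); G['pot'][:2]=[.45,.207]; G['bottle'][:2]=[.6575,.107]; np.save('G.npy',G,allow_pickle=True)
E
python3 w.py w3.png pot; python3 go.py .4496 .2068 .052 86
```

```text
pot 0.94 [0.4496 0.2074] -0.2 3.68
[0.0025, 0.0002, 0.1481] [0.03, 0.18, -0.07]
[0.0025, 0.0002, 0.1481] [0.29, -0.04, 179.93]
12.5 [0.4516 0.2064 0.2001] j [ 11.7  23.6 102.8  -0.   53.4 -74.3] yaw 85.9 open 0.9999153817542766 gf 0.0 [0.  0.6 0.1]
```

Pot is well placed; pick it up again.

play_rows(motion=[[[0.001,0,0.035,0,0,0],[0.001,0,0.07,0,0,0],[0.001,0,0.1,0,0,0],[0.001,0,0.125,0,0,0],[0.001,0,0.14,0,0,0],[0.001,0,0.149,0,0,0],[0.001,0,0.149,0,0,0],[0.001,0,0.149,0,0,0]]])

```text
time_s: 13.17
position: [0.4501, 0.2061, 0.0503]
tcp_rot: [[-0.997, 0.072, 0.001], [0.072, 0.997, 0.0], [-0.001, 0.0, -1.0]]
force: [-0.3, 0.7, 1.1]
opening: 1.002
grasp_force: 0.0
```

play_rows(motion=[[[0,0,0,0,0,0],[0,0,0,0,0,0],[0,0,0,0,0,0],[0,0,0,0,0,0],[0,0,0,0,0,0],[0,0,0,0,0,0],[0,0,0,0,0,0],[0,0,0,0,0,0]]], fingers=0.03)

```text
time_s: 13.83
position: [0.4489, 0.2067, 0.0511]
tcp_rot: [[-0.997, 0.071, 0.001], [0.071, 0.997, 0.0], [-0.001, 0.0, -1.0]]
force: [-0.4, 0.9, 6.2]
opening: 0.686
grasp_force: 30.0
```

```bash
python3 go.py .6446 -.1225 .052 86
```

```text
[-0.2186, -0.3144, -0.0008] [0.02, 0.06, -0.08]
[-0.2186, -0.3144, -0.0008] [0.09, -0.04, 179.92]
13.8333 [0.4489 0.2067 0.0511] j [ 11.7  38.9 108.9   0.   32.1 -74.2] yaw 85.9 open 0.6864278988097154 gf 29.998049052146598 [-0.4  0.9  6.2]
```

play_rows(motion=[[[0,0,-0.02,0,0,0],[0,0,-0.055,0,0,0],[0,0,-0.09,0,0,0],[-0.01,-0.014,-0.11,0,0,0],[-0.03,-0.043,-0.11,0,0,0],[-0.052,-0.075,-0.11,0,0,0],[-0.074,-0.107,-0.11,0,0,0],[-0.096,-0.138,-0.11,0,0,0]]])

```text
time_s: 14.5
position: [0.5345, 0.0606, 0.1604]
tcp_rot: [[-0.998, 0.07, -0.001], [0.07, 0.998, -0.0], [0.001, -0.0, -1.0]]
force: [0.5, 0.2, -1.8]
opening: 0.681
grasp_force: 30.0
```

play_rows(motion=[[[-0.022,-0.032,0,0,0,0],[-0.044,-0.064,0,0,0,0],[-0.066,-0.096,0,0,0,0],[-0.088,-0.128,0,0,0,0],[-0.11,-0.157,0,0,0,0],[-0.122,-0.176,0.01,0,0,0],[-0.1225,-0.1765,0.04,0,0,0],[-0.1225,-0.1765,0.065,0,0,0]]])

```text
time_s: 15.17
position: [0.6452, -0.1252, 0.0945]
tcp_rot: [[-0.997, 0.074, 0.002], [0.074, 0.997, -0.001], [-0.002, -0.001, -1.0]]
force: [0.4, 1.8, -3.0]
opening: 0.683
grasp_force: 30.0
```

play_rows(motion=[[[0,0,0.02,0,0,0],[0,0,0.035,0,0,0],[0,0,0.04,0,0,0],[0,0,0.04,0,0,0],[0,0,0.04,0,0,0]]])

```text
time_s: 15.58
position: [0.6443, -0.1227, 0.0555]
tcp_rot: [[-0.997, 0.071, -0.0], [0.071, 0.997, 0.0], [0.0, 0.0, -1.0]]
force: [0.1, 0.5, -2.1]
opening: 0.68
grasp_force: 30.0
```

```bash
python3 go.py .6446 -.1225 .0515 86
```

```text
[-0.0003, 0.0002, 0.004] [0.0, -0.01, -0.07]
[-0.0003, 0.0002, 0.004] [-0.01, -0.0, 179.93]
15.5833 [ 0.6443 -0.1227  0.0555] j [ -20.5   45.8   84.5   -0.    49.7 -106.5] yaw 85.9 open 0.6799794512677739 gf 29.994907633745242 [ 0.1  0.5 -2.1]
```

play_rows(motion=[[[0,0,0.002,0,0,0],[0,0,0.004,0,0,0],[0,0,0.0045,0,0,0],[0,0,0.0045,0,0,0]]])

```text
time_s: 15.92
position: [0.6445, -0.1228, 0.0516]
tcp_rot: [[-0.997, 0.071, 0.001], [0.071, 0.997, -0.0], [-0.001, -0.0, -1.0]]
force: [-0.3, 0.3, -2.9]
opening: 0.678
grasp_force: 30.0
```

play_rows(motion=[[[0,0,0,0,0,0],[0,0,0,0,0,0],[0,0,0,0,0,0],[0,0,0,0,0,0],[0,0,-0.02,0,0,0],[0,0,-0.06,0,0,0],[0,0,-0.1,0,0,0],[0,0,-0.14,0,0,0]]], fingers=0.087)

```text
time_s: 16.58
position: [0.6438, -0.1226, 0.1922]
tcp_rot: [[-0.997, 0.071, -0.001], [0.071, 0.997, 0.0], [0.001, 0.0, -1.0]]
force: [0.8, -0.2, 1.1]
opening: 0.998
grasp_force: 0.0
```

play_rows(motion=[[[0.035,0.014,0,0,0,0],[0.073,0.03,0,0,0,0],[0.111,0.045,0,0,0,0],[0.149,0.061,0,0,0,0],[0.187,0.076,0,0,0,0],[0.205,0.083,0,0,0,0],[0.211,0.086,0,0,0,0],[0.211,0.086,0,0,0,0]]])

```text
time_s: 17.25
position: [0.439, -0.0213, 0.1915]
tcp_rot: [[-0.998, 0.07, 0.0], [0.07, 0.998, -0.0], [-0.0, -0.0, -1.0]]
force: [-0.0, 0.1, 0.1]
opening: 1.002
grasp_force: 0.0
```

```bash
python3 w.py w4.png vial mat_oblong; python3 go.py .4401 -.0219 .04 86
```

```text
vial 0.89 [ 0.4392 -0.0205] 23.4 2.25
mat_oblong 0.75 [ 0.4358 -0.0185] -26.1 3.03
[0.0033, 0.0012, 0.1516] [-0.06, 0.23, -0.1]
[0.0033, 0.0012, 0.1516] [0.36, 0.1, 179.9]
17.4 [ 0.4427 -0.0231  0.1916] j [ -17.5   20.8  110.4   -0.    48.5 -103.4] yaw 85.9 open 0.9983651255983357 gf 0.0 [ 0.5  1.  -0.1]
```

play_rows(motion=[[[0.001,0.001,0.035,0,0,0],[0.001,0.001,0.07,0,0,0],[0.001,0.001,0.1,0,0,0],[0.001,0.001,0.125,0,0,0],[0.001,0.001,0.142,0,0,0],[0.001,0.001,0.151,0,0,0],[0.001,0.001,0.151,0,0,0],[0.001,0.001,0.151,0,0,0]]])

```text
time_s: 18.07
position: [0.4401, -0.0215, 0.0397]
tcp_rot: [[-0.997, 0.072, 0.0], [0.072, 0.997, -0.0], [-0.0, -0.0, -1.0]]
force: [-0.2, 0.2, 0.9]
opening: 0.997
grasp_force: 0.0
```

play_rows(motion=[[[0,0,0,0,0,0],[0,0,0,0,0,0],[0,0,0,0,0,0],[0,0,0,0,0,0],[0,0,0,0,0,0],[0,0,0,0,0,0],[0,0,0,0,0,0],[0,0,0,0,0,0]]], fingers=0.015)

```text
time_s: 18.73
position: [0.439, -0.0209, 0.0402]
tcp_rot: [[-0.997, 0.071, 0.0], [0.071, 0.997, -0.0], [-0.0, -0.0, -1.0]]
force: [0.3, -0.3, 0.7]
opening: 0.482
grasp_force: 0.0
```

```bash
python3 go.py .451 .2068 .041 86
```

```text
[0.0042, 0.228, -0.0008] [-0.0, 0.01, -0.08]
[0.0042, 0.228, -0.0008] [0.01, 0.0, 179.92]
18.7333 [ 0.439  -0.0209  0.0402] j [ -17.4   38.8  117.    -0.    24.3 -103.3] yaw 85.9 open 0.48203628549872357 gf 0.0 [ 0.3 -0.3  0.7]
```

play_rows(motion=[[[0,0,0,0,0,0],[0,0,0,0,0,0],[0,0,0,0,0,0],[0,0,0,0,0,0],[0,0,0,0,0,0]]])

```text
time_s: 19.15
position: [0.4389, -0.0209, 0.0401]
tcp_rot: [[-0.997, 0.071, -0.0], [0.071, 0.997, 0.0], [0.0, 0.0, -1.0]]
force: [-0.2, 0.4, 1.5]
opening: 0.398
grasp_force: 30.0
```

play_rows(motion=[[[0,0,-0.02,0,0,0],[0,0,-0.05,0,0,0],[0,0.015,-0.07,0,0,0],[0.001,0.05,-0.07,0,0,0],[0.002,0.088,-0.07,0,0,0],[0.003,0.126,-0.07,0,0,0],[0.004,0.164,-0.07,0,0,0],[0.004,0.2,-0.07,0,0,0]]])

```text
time_s: 19.82
position: [0.4484, 0.1807, 0.1099]
tcp_rot: [[-0.997, 0.071, -0.001], [0.071, 0.997, -0.0], [0.001, -0.0, -1.0]]
force: [1.1, -1.4, -1.7]
opening: 0.401
grasp_force: 30.0
```

play_rows(motion=[[[0,0.018,0,0,0,0],[0,0.028,0.005,0,0,0],[0,0.028,0.025,0,0,0],[0,0.028,0.045,0,0,0],[0,0.028,0.06,0,0,0],[0,0.028,0.067,0,0,0],[0,0.028,0.067,0,0,0],[0,0.028,0.067,0,0,0]]])

```text
time_s: 20.48
position: [0.451, 0.2062, 0.0427]
tcp_rot: [[-0.997, 0.072, -0.001], [0.072, 0.997, -0.0], [0.001, -0.0, -1.0]]
force: [-0.2, -0.3, -0.0]
opening: 0.403
grasp_force: 30.0
```

play_rows(motion=[[[0,0,0.002,0,0,0],[0,0,0.0025,0,0,0],[0,0,0.0025,0,0,0],[0,0,0.0025,0,0,0]]])

```text
time_s: 20.82
position: [0.4516, 0.2068, 0.0411]
tcp_rot: [[-0.997, 0.071, 0.001], [0.071, 0.997, 0.0], [-0.001, 0.0, -1.0]]
force: [0.9, -0.1, -0.8]
opening: 0.403
grasp_force: 30.0
```

play_rows(motion=[[[0,0,0,0,0,0],[0,0,0,0,0,0],[0,0,0,0,0,0],[0,0,0,0,0,0],[0,0,-0.02,0,0,0],[0,0,-0.06,0,0,0],[0,0,-0.1,0,0,0],[0,0,-0.14,0,0,0]]], fingers=0.087)

```text
time_s: 21.48
position: [0.4504, 0.2066, 0.1817]
tcp_rot: [[-0.997, 0.071, -0.002], [0.071, 0.997, -0.0], [0.002, -0.0, -1.0]]
force: [0.3, 0.5, -0.3]
opening: 0.925
grasp_force: 0.0
```

play_rows(motion=[[[-0.003,-0.035,0,0,0,0],[-0.006,-0.073,0,0,0,0],[-0.009,-0.11,0,0,0,0],[-0.013,-0.148,0,0,0,0],[-0.016,-0.186,0,0,0,0],[-0.019,-0.223,0,0,0,0],[-0.022,-0.26,0,0,0,0],[-0.025,-0.297,0,0,0,0]]])

```text
time_s: 22.15
position: [0.4545, -0.0929, 0.1807]
tcp_rot: [[-0.997, 0.071, 0.0], [0.071, 0.997, 0.0], [-0.0, 0.0, -1.0]]
force: [0.5, -0.1, -0.0]
opening: 1.001
grasp_force: 0.0
```

Scaled: -4.7 degrees is -0.0261.

play_rows(motion=[[[-0.003,-0.038,0,0,0,-0.0111],[-0.006,-0.076,0,0,0,-0.0261],[-0.01,-0.11,0,0,0,-0.0261],[-0.0105,-0.124,0,0,0,-0.0261],[-0.0105,-0.124,0,0,0,-0.0261],[-0.0105,-0.124,0,0,0,-0.0261]]])

```text
time_s: 22.65
position: [0.456, -0.2153, 0.1802]
tcp_rot: [[-1.0, -0.009, -0.001], [-0.009, 1.0, 0.002], [0.001, 0.002, -1.0]]
force: [-0.7, 0.7, -0.6]
opening: 1.002
grasp_force: 0.0
```

```bash
python3 w.py w5.png slidebox mat_small_round; python3 go.py .4568 -.2162 .03 90.6
```

```text
slidebox 0.86 [ 0.4564 -0.2139] -0.3 2.63
mat_small_round 0.31 [ 0.4612 -0.2172] 18.6 1.15
[-0.001, -0.0029, 0.1503] [0.09, -0.08, 0.12]
[-0.001, -0.0029, 0.1503] [0.13, 0.14, -179.88]
22.8 [ 0.456  -0.2135  0.1803] j [ -37.8   26.   102.7    0.    51.4 -128.6] yaw 90.7 open 1.0008754811674252 gf 0.0 [-0.   0.8  0. ]
```

play_rows(motion=[[[-0.001,0,0.035,0,0,0],[-0.001,0,0.07,0,0,0],[-0.001,0,0.1,0,0,0],[-0.001,0,0.125,0,0,0],[-0.001,0,0.142,0,0,0],[-0.001,0,0.15,0,0,0],[-0.001,0,0.15,0,0,0],[-0.001,0,0.15,0,0,0]]])

```text
time_s: 23.47
position: [0.4578, -0.2148, 0.0308]
tcp_rot: [[-1.0, -0.012, -0.0], [-0.012, 1.0, 0.0], [0.0, 0.0, -1.0]]
force: [-0.1, 0.4, 0.4]
opening: 1.002
grasp_force: 0.0
```

play_rows(motion=[[[0,0,0,0,0,0],[0,0,0,0,0,0],[0,0,0,0,0,0],[0,0,0,0,0,0],[0,0,0,0,0,0],[0,0,0,0,0,0],[0,0,0,0,0,0],[0,0,0,0,0,0]]], fingers=0.015)

```text
time_s: 24.13
position: [0.4576, -0.2157, 0.0306]
tcp_rot: [[-1.0, -0.011, 0.0], [-0.011, 1.0, -0.0], [-0.0, -0.0, -1.0]]
force: [0.6, -0.6, -0.3]
opening: 0.479
grasp_force: 0.0
```

play_rows(motion=[[[0,0,0,0,0,0],[0,0,0,0,0,0],[0,0,0,0,0,0],[0,0,0,0,0,0],[0,0,0,0,0,0]]])

```text
time_s: 24.55
position: [0.4574, -0.2154, 0.0305]
tcp_rot: [[-1.0, -0.011, -0.0], [-0.011, 1.0, 0.0], [0.0, 0.0, -1.0]]
force: [-0.7, 0.8, 1.0]
opening: 0.415
grasp_force: 30.0
```

```bash
python3 go.py .436 -.0197 .031 63.5
```

```text
[0.0193, 0.1959, -0.0004] [0.02, -0.03, 27.11]
[0.0193, 0.1959, -0.0004] [0.04, 0.03, -152.89]
24.55 [ 0.4574 -0.2154  0.0305] j [ -37.9   41.6  107.5    0.    30.9 -128.5] yaw 90.6 open 0.4151814178302282 gf 29.99547566541878 [-0.7  0.8  1. ]
```

Scaled: 25 degrees is 0.1389.

play_rows(motion=[[[0,0,-0.02,0,0,0],[0,0,-0.05,0,0,0],[0.001,0.015,-0.07,0,0,0.0167],[0.005,0.05,-0.07,0,0,0.0417],[0.008,0.085,-0.07,0,0,0.0667],[0.012,0.12,-0.07,0,0,0.0917],[0.016,0.155,-0.07,0,0,0.1167],[0.0175,0.18,-0.07,0,0,0.1389]]])

```text
time_s: 25.22
position: [0.4363, -0.0333, 0.1004]
tcp_rot: [[-0.91, 0.416, -0.002], [0.416, 0.91, 0.001], [0.003, -0.0, -1.0]]
force: [-0.7, 0.3, -1.3]
opening: 0.414
grasp_force: 30.0
```

Scaled: 2.1 degrees is 0.0117.

play_rows(motion=[[[0,0,0,0,0,0.0117],[0,0,0,0,0,0.0117],[0,0,0,0,0,0.0117]]])

```text
time_s: 25.47
position: [0.4387, -0.0359, 0.1005]
tcp_rot: [[-0.896, 0.444, 0.001], [0.444, 0.896, -0.001], [-0.001, -0.0, -1.0]]
force: [0.1, 0.5, -1.9]
opening: 0.411
grasp_force: 30.0
```

```bash
python3 go.py .4362 -.0195 .031 63.5; python3 w.py w6.png mat_oblong
```

```text
[0.0096, 0.0136, 0.0695] [-0.01, 0.06, 0.13]
[0.0096, 0.0136, 0.0695] [-0.1, -0.01, -179.87]
25.4667 [ 0.4387 -0.0359  0.1005] j [-19.3  31.  115.2  -0.   33.7 -82.9] yaw 63.6 open 0.4111755993120108 gf 29.990881917983643 [ 0.1  0.5 -1.9]
mat_oblong 0.42 [ 0.4354 -0.0184] -25.9 108.63
```

play_rows(motion=[[[0.005,0.007,0,0,0,0],[0.009,0.0135,0.01,0,0,0],[0.009,0.0135,0.03,0,0,0],[0.009,0.0135,0.05,0,0,0],[0.009,0.0135,0.062,0,0,0],[0.009,0.0135,0.067,0,0,0],[0.009,0.0135,0.0685,0,0,0],[0.009,0.0135,0.0685,0,0,0]]])

```text
time_s: 26.23
position: [0.4362, -0.0199, 0.0319]
tcp_rot: [[-0.895, 0.446, -0.0], [0.446, 0.895, 0.0], [0.0, -0.0, -1.0]]
force: [0.4, 0.4, -2.7]
opening: 0.412
grasp_force: 30.0
```

play_rows(motion=[[[0,0,0,0,0,0],[0,0,0,0,0,0]]])

```text
time_s: 26.4
position: [0.4367, -0.02, 0.0327]
tcp_rot: [[-0.895, 0.446, 0.002], [0.446, 0.895, -0.0], [-0.002, 0.0, -1.0]]
force: [-0.9, 0.4, -2.1]
opening: 0.414
grasp_force: 30.0
```

```bash
python3 go.py .4362 -.0195 .031 63.5
```

```text
[0.0006, 0.0002, 0.0017] [0.02, 0.09, 0.01]
[0.0006, 0.0002, 0.0017] [-0.15, 0.02, -179.99]
26.4 [ 0.4367 -0.02    0.0327] j [-17.3  39.7 117.5   0.   22.7 -80.8] yaw 63.5 open 0.41425945046863766 gf 29.990666259691352 [-0.9  0.4 -2.1]
```

play_rows(motion=[[[0,0,0.0015,0,0,0],[0,0,0.0015,0,0,0],[0,0,0.0015,0,0,0]]])

```text
time_s: 26.65
position: [0.4363, -0.0198, 0.0309]
tcp_rot: [[-0.895, 0.446, 0.001], [0.446, 0.895, -0.0], [-0.001, 0.0, -1.0]]
force: [0.3, -0.1, -2.2]
opening: 0.409
grasp_force: 30.0
```

play_rows(motion=[[[0,0,0,0,0,0],[0,0,0,0,0,0],[0,0,0,0,0,0],[0,0,0,0,0,0],[0,0,-0.02,0,0,0],[0,0,-0.06,0,0,0],[0,0,-0.1,0,0,0],[0,0,-0.14,0,0,0]]], fingers=0.087)

```text
time_s: 27.32
position: [0.4353, -0.0195, 0.1718]
tcp_rot: [[-0.895, 0.446, -0.002], [0.446, 0.895, 0.001], [0.002, -0.0, -1.0]]
force: [0.8, -1.2, 0.2]
opening: 0.934
grasp_force: 0.0
```

play_rows(motion=[[[0.014,0.033,0,0,0,0],[0.028,0.068,0,0,0,0],[0.043,0.103,0,0,0,0],[0.057,0.138,0,0,0,0],[0.072,0.172,0,0,0,0],[0.085,0.203,0,0,0,0],[0.088,0.21,0,0,0,0],[0.088,0.21,0,0,0,0]]])

```text
time_s: 27.98
position: [0.4507, 0.2095, 0.1705]
tcp_rot: [[-0.897, 0.442, 0.0], [0.442, 0.897, 0.0], [-0.0, 0.0, -1.0]]
force: [-1.0, 0.9, -0.2]
opening: 1.003
grasp_force: 0.0
```

```bash
python3 - <<'E'
from h import *
G=np.load('G.npy',allow_pickle=True).item(); G['pot'][:2]=[.6445,-.1225]; G['vial'][:2]=[.4515,.2068]; G['slidebox']=np.array([.436,-.02,np.radians(-26.5)]); np.save('G.npy',G,allow_pickle=True)
E
python3 w.py w7.png vial; python3 go.py .4514 .2068 .041 63.5
```

```text
vial 0.89 [0.4515 0.2075] 8.8 2.78
[-0.0011, 0.0004, 0.1293] [-0.07, -0.03, 0.08]
[-0.0011, 0.0004, 0.1293] [0.05, -0.11, -179.92]
28.0833 [0.4504 0.207  0.1703] j [ 11.8  26.4 104.4  -0.   49.3 -51.8] yaw 63.6 open 0.9985879550056989 gf 0.0 [ 0.1 -0.2  0.2]
```

play_rows(motion=[[[-0.001,0,0.035,0,0,0],[-0.001,0,0.07,0,0,0],[-0.001,0,0.095,0,0,0],[-0.001,0,0.115,0,0,0],[-0.001,0,0.126,0,0,0],[-0.001,0,0.1295,0,0,0],[-0.001,0,0.1295,0,0,0],[-0.001,0,0.1295,0,0,0]]])

```text
time_s: 28.75
position: [0.4523, 0.206, 0.0414]
tcp_rot: [[-0.894, 0.447, 0.0], [0.447, 0.894, -0.0], [-0.0, -0.0, -1.0]]
force: [-0.3, -0.4, 0.6]
opening: 1.008
grasp_force: 0.0
```

play_rows(motion=[[[0,0,0,0,0,0],[0,0,0,0,0,0],[0,0,0,0,0,0],[0,0,0,0,0,0],[0,0,0,0,0,0],[0,0,0,0,0,0],[0,0,0,0,0,0],[0,0,0,0,0,0]]], fingers=0.015)

```text
time_s: 29.42
position: [0.4519, 0.2071, 0.0411]
tcp_rot: [[-0.895, 0.446, 0.0], [0.446, 0.895, 0.0], [-0.0, 0.0, -1.0]]
force: [-0.7, 0.5, -0.4]
opening: 0.478
grasp_force: 0.0
```

play_rows(motion=[[[0,0,0,0,0,0],[0,0,0,0,0,0],[0,0,0,0,0,0],[0,0,0,0,0,0],[0,0,0,0,0,0]]])

```text
time_s: 29.83
position: [0.4519, 0.207, 0.041]
tcp_rot: [[-0.895, 0.446, -0.0], [0.446, 0.895, 0.0], [0.0, -0.0, -1.0]]
force: [-0.3, 0.8, 1.0]
opening: 0.402
grasp_force: 30.0
```

```bash
python3 go.py .4612 -.2183 .0415 63.5
```

```text
[-0.198, -0.3765, -0.0005] [-0.0, -0.0, 0.02]
[-0.198, -0.3765, -0.0005] [0.01, -0.0, -179.98]
29.8333 [0.4519 0.207  0.041 ] j [ 11.7  40.2 108.6   0.   31.2 -51.8] yaw 63.5 open 0.40223571832717253 gf 30.000018447171897 [-0.3  0.8  1. ]
```

play_rows(motion=[[[0,0,-0.02,0,0,0],[0,0,-0.055,0,0,0],[0,0,-0.09,0,0,0],[-0.005,-0.009,-0.1,0,0,0],[-0.021,-0.04,-0.1,0,0,0],[-0.039,-0.074,-0.1,0,0,0],[-0.056,-0.107,-0.1,0,0,0],[-0.074,-0.141,-0.1,0,0,0]]])

```text
time_s: 30.5
position: [0.4544, 0.0464, 0.1408]
tcp_rot: [[-0.896, 0.445, -0.001], [0.445, 0.896, -0.0], [0.001, -0.0, -1.0]]
force: [0.3, -0.4, -1.3]
opening: 0.4
grasp_force: 30.0
```

play_rows(motion=[[[-0.018,-0.034,0,0,0,0],[-0.036,-0.068,0,0,0,0],[-0.053,-0.101,0,0,0,0],[-0.071,-0.135,0,0,0,0],[-0.089,-0.169,0,0,0,0],[-0.106,-0.202,0,0,0,0],[-0.118,-0.226,0,0,0,0],[-0.124,-0.236,0,0,0,0]]])

```text
time_s: 31.17
position: [0.461, -0.2232, 0.1406]
tcp_rot: [[-0.893, 0.449, 0.001], [0.449, 0.893, -0.002], [-0.002, -0.001, -1.0]]
force: [-0.1, -0.2, -0.4]
opening: 0.404
grasp_force: 30.0
```

play_rows(motion=[[[0,0,0.01,0,0,0],[0,0,0.035,0,0,0],[0,0,0.06,0,0,0],[0,0,0.08,0,0,0],[0,0,0.092,0,0,0],[0,0,0.096,0,0,0],[0,0,0.096,0,0,0],[0,0,0.096,0,0,0]]])

```text
time_s: 31.83
position: [0.4608, -0.2174, 0.0449]
tcp_rot: [[-0.896, 0.445, -0.001], [0.445, 0.896, 0.001], [0.001, 0.0, -1.0]]
force: [-0.2, 0.5, -1.0]
opening: 0.407
grasp_force: 30.0
```

```bash
python3 go.py .4612 -.2183 .0415 63.5; python3 w.py w8.png mat_small_round
```

```text
[-0.0008, -0.0006, 0.0034] [0.02, -0.07, 0.08]
[-0.0008, -0.0006, 0.0034] [0.12, 0.04, -179.92]
31.8333 [ 0.4608 -0.2174  0.0449] j [ -37.9   40.1  106.7    0.    33.2 -101.4] yaw 63.6 open 0.4067684187544146 gf 29.999990147771314 [-0.2  0.5 -1. ]
mat_small_round 0.42 [ 0.4607 -0.2177] 16.8 86.75
```

Release, lift, back away to the left, and check.

play_rows(motion=[[[0,0,0.002,0,0,0],[0,0,0.0035,0,0,0],[0,0,0.004,0,0,0],[0,0,0.004,0,0,0]]])

```text
time_s: 32.27
position: [0.4611, -0.2188, 0.0412]
tcp_rot: [[-0.895, 0.446, 0.0], [0.446, 0.895, -0.0], [-0.0, -0.0, -1.0]]
force: [-0.2, 0.4, -0.1]
opening: 0.402
grasp_force: 30.0
```

play_rows(motion=[[[0,0,0,0,0,0],[0,0,0,0,0,0],[0,0,0,0,0,0],[0,0,0,0,0,0],[0,0,-0.02,0,0,0],[0,0,-0.06,0,0,0],[0,0,-0.1,0,0,0],[0,0,-0.14,0,0,0]]], fingers=0.087)

```text
time_s: 32.93
position: [0.4604, -0.2183, 0.1822]
tcp_rot: [[-0.895, 0.446, -0.001], [0.446, 0.895, 0.001], [0.002, 0.0, -1.0]]
force: [0.3, -1.0, -0.5]
opening: 0.923
grasp_force: 0.0
```

play_rows(motion=[[[0.1,0.31,-0.1,0,0,0],[0.1,0.31,-0.1,0,0,0],[0.1,0.31,-0.1,0,0,0],[0.1,0.31,-0.1,0,0,0],[0.1,0.31,-0.1,0,0,0],[0.1,0.31,-0.1,0,0,0],[0.1,0.31,-0.1,0,0,0],[0.1,0.31,-0.1,0,0,0]]])

```text
time_s: 33.6
position: [0.5082, 0.0983, 0.2797]
tcp_rot: [[-0.895, 0.446, 0.0], [0.446, 0.895, -0.0], [-0.0, -0.0, -1.0]]
force: [1.4, -0.5, 0.3]
opening: 1.001
grasp_force: 0.0
```

play_rows(motion=[[[0.1,0.2,0,0,0,0],[0.1,0.2,0,0,0,0],[0.1,0.2,0,0,0,0],[0.1,0.2,0,0,0,0],[0.1,0.2,0,0,0,0],[0.1,0.2,0,0,0,0],[0.1,0.2,0,0,0,0],[0.1,0.2,0,0,0,0]]])

```text
time_s: 34.27
position: [0.5077, 0.32, 0.2784]
tcp_rot: [[-0.896, 0.444, -0.001], [0.444, 0.896, -0.001], [0.0, -0.002, -1.0]]
force: [0.1, -0.3, 0.0]
opening: 1.001
grasp_force: 0.0
```

```bash
sed -i "s/^ON=.*/ON={'mat_large_round':'pot','mat_small_round':'vial','mat_square':'bottle','mat_oblong':'slidebox'}/" h.py
sed -i "s/^G=.*/G=np.load('G.npy',allow_pickle=True).item(); G['vial'][:2]=[.461,-.218]; del G['tray']/; s/fit.png/fit2.png/; s/,300:1100/,400:1200/" m.py; cat m.py | grep G= ; time python3 m.py; python3 go.py .4 .3 .2 63.5
```

```text
G=np.load('G.npy',allow_pickle=True).item(); G['vial'][:2]=[.461,-.218]; del G['tray']
pot top 0.87 [ 0.6476 -0.1249] 12.1 0.53
pot side 0.82 [ 0.646 -0.125] 16.5 2.05
  == pot [ 0.647  -0.1247] -3.5 2.61
vial top 0.79 [ 0.463  -0.2194] 20.4 0.69
vial side 0.78 [ 0.4613 -0.219 ] 17.3 1.22
  == vial [ 0.4623 -0.2185] 26.3 1.92
bottle top 0.85 [0.6586 0.1066] -8.3 1.37
bottle side 0.1 [0.6578 0.0975] 37.1 11.47
  == bottle [0.657  0.1057] 37.2 14.33
slidebox top 0.89 [ 0.4369 -0.0203] -26.9 1.01
slidebox side 0.89 [ 0.4348 -0.0192] -29.6 1.42
  == slidebox [ 0.4356 -0.0198] -28.7 2.52
mat_large_round top none
mat_large_round side 0.22 [ 0.6451 -0.1515] 43.7 4.02
  == mat_large_round [ 0.6451 -0.1515] 43.7 4.02
mat_small_round top 0.6 [ 0.4622 -0.2169] 14.8 1.51
mat_small_round side 0.53 [ 0.4625 -0.2198] 23.4 0.73
  == mat_small_round [ 0.4623 -0.2184] 12.2 2.33
mat_square top 0.4 [0.659  0.1063] -4.2 1.5
mat_square side 0.23 [0.6566 0.1077] -5.4 10.8
  == mat_square [0.6576 0.107 ] -4.0 12.37
mat_oblong top 0.57 [ 0.4373 -0.0206] -26.4 1.09
mat_oblong side 0.42 [ 0.4365 -0.0207] -26.9 0.71
  == mat_oblong [ 0.4369 -0.0206] -26.4 1.84
[0.088, -0.0662, 0.0788] [-0.0, -0.0, 0.03]
[0.088, -0.0662, 0.0788] [0.01, -0.01, -179.97]
35.1667 [0.5083 0.32   0.2788] j [ 21.5  26.   83.1  -0.   71.  -42. ] yaw 63.5 open 0.9997576427160519 gf 0.0 [ 0.3  0.3 -0.4]
real	2m2.000s
user	0m55.861s
sys	0m54.758s
```

View pics/fit2.png

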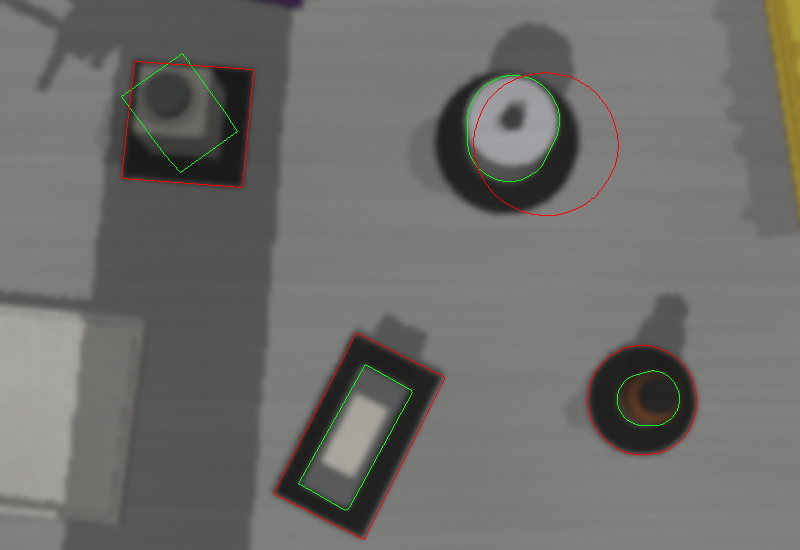

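The crop shows each container centred on its own mat: pot (512,125), bottle (170,110), box (355,435), vial (648,398). The two poor overlays are the large-mat circle and the bottle's diamond, both fitted to bad side-camera outlines. The bottle's top-only fit and the mat fit from before the moves agree to within 3 mm and 5°, so I'm handing in.

```bash
python3 -c "
from rig import bot
print(bot.hand_in())"
```

```text
the job is handed in; nothing more can be done
None
```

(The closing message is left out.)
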